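# Unlock the beaker keeper with its key, lift the beaker out and hold it on its side

### The arm

A 6-joint arm with a two-finger parallel gripper is mounted at the origin on a cart in front of the work surface, level with it; the furniture and walls round the work are solid. World frame = base frame: x ahead of the robot, y to its left, z up, the work surface at z = 0. Lengths are in m, angles in degrees, forces in N, time in s.
With the tool pointing down it reaches from about 0.325 to 0.75 m from the base axis. Payload 7.6 kg.
Tool frame: the origin (TCP) lies on the mounting face of the last link; the fingertips stand 173 mm ahead of it and the grasp point (between the pads) lies r.hold_point_z ahead of it (r.hold_point_z is the distance from the TCP to the grasp point, in m); z points along the fingers, y is the line along which they close (so a half turn about z gives the same grasp; the last joint's range is limited). The gripper opens to 85 mm and grips with 20 to 120 N. Pads are 22 mm wide; open, the fingers measure 114 mm over their backs; the gripper's body (76 mm by 85 mm) begins 54 mm behind the grasp point. The pads swing forward as they close: fully open they stand 13 mm farther back than shut.
Start: joints at [-67.168, 2.991, 80.254, -0, 96.75, -4.028], TCP at [0.237, -0.468, 0.405] pointing down, gripper open.
Joint ranges: [-166.34, 166.34], [-52.06, 124.39], [6.96, 135.62], [-60.46, 240.46], [14.63, 156.25], [-167.68, 167.68]. Speed limits (degrees/s): [147.25, 147.25, 172.46, 180, 180, 180].

### API

Orientations are given as a 3x3 rotation matrix whose columns are the frame's x, y, z axes.
In Python, from rig import r gives the robot as it stands.
- The arm moves only by the shell command python3 steer.py FILE [OPENING] [FORCE], which reads ROWS from the file FILE. ROWS is 1 to 8 rows, one to a line, with the numbers parted by commas; each row has 4 numbers: dx, dy, dz in shares of the most that a row can go, 1 being 50 mm, then a turn about the tool's z in units of 10 degrees; each row shifts and turns the commanded pose from where the row before left it, along the tool's axes as they then stand; what a row does not reach is not made up. A row lasts 1/10 s, in which the tool goes at most 0.05 m and 8.59 degrees, less where a joint would pass 70% of its speed; a pose out of reach is approached as far as the arm can. OPENING is the finger opening in m, set as the command begins (- or left out keeps the last). The fingers move at their own pace and stop on an object; FORCE is the grip in N (left out, the last holds). Time passes only in rows, so rows that do not move let the fingers close. It prints the time, the measured TCP pose, the force, the opening and the grip force at its end. Input that does not fit is refused with a message, and nothing moves.
- r.state(): the state, without advancing time (a new reading comes with each control period).
- r.grab_frame(name): name is "scene" or "side" or "wrist"; returns the picture (480x640x3 uint8, red, green, blue); there is no depth.
- r.camera_info(name): a dict with "mtx" (3x3 intrinsics, pixels), "R" (3x3) and "t" (3): a world point X has camera coordinates R X + t. Camera axes: x right, y down, z forward; pixel columns grow to the right and rows downward; lengths in m; the calibration is good to about 2 mm. A picture is of the moment at which its call begins: read the wrist's pose just before it. camera_info takes no time and is no camera call; for the wrist camera it gives the pose at the moment of the call.
- r.sign_off(): hands the job in; it is judged then, once.
The state is a dict: "time_s": time; "joint_positions": joint angles; "joint_velocities": joint speeds; "effort": joint torques, N m; "tcp_pos": TCP position; "tool_rot": TCP orientation; "ft_force": force on the tool from outside, world axes, zero at the start; "torque": the same for the moment, N m; "opening": finger opening in m; "finger_force": force on a finger pad.
Only numpy, scipy, OpenCV 4.12 (cv2) and the standard library are available. Lean on these libraries where they do the work, as an engineer would, in place of code of your own. Each camera call takes 0.05 s, during which the arm holds its last target. There are 200 camera calls.

### The job

The glass beaker has to be checked for a cracked bottom: take the black-handled fork key from its stand, fit it over the raised bar of the screw head on the beaker holder, turn it a quarter turn anticlockwise so that the keeper swings off the beaker, and stand the key back in its stand. Then draw the beaker straight up out of its cup, tip it over until it lies on its side, about level, and finish while still holding it still like that, all of it at least 18 cm above the worktop. Leave the petri dish, tape roll and measuring cylinder where they stand.

Things in the scene. Friction and masses are not known exactly. Their poses are not given: they have to be found in the camera images.
- holder: Fixed bright metal beaker holder: foot plate 148 x 70 x 8 mm, on it an open round cup (outer diameter 74, inner diameter 60, floor 8 mm and rim 30 mm above the worktop) and a round post (diameter 18, top 81 mm above the worktop). Origin: on the worktop under the cup's axis; z up; the post's axis is at x = -62 mm, y = 0 in this frame.
- keeper (a joint): Angle of the keeper, a steel arm 50 x 16 x 5 mm turning with the captive screw about the post's axis, underside 82 mm above the worktop. At 0 (starts at 0 to 0.2) it points along the holder's +x, 3 mm over the beaker's rim, and bars it. Grows anticlockwise from above; past 0.8 the beaker is free; at 1.57 it points along the holder's +y; stop at 1.75. Stays where left (friction 0.08 N m).
- screw_seat (a point): Centre of the top of the screw head disc (diameter 24 mm) on the post's axis, 89 mm above the worktop. Across this disc stands a bar 20 long, 3.5 thick, 8.5 mm tall; its length is this frame's x axis, which points along the keeper's arm and turns with it. The key's fork goes over the bar from above, the key's x along this x (either way round).
- key: Loose fork key, 115 mm tall, 80 g, upright. Origin: centre of its lower end; z up along the shank. Fork: two cheeks 20 mm long in x, 5 thick, gap 7.5 mm wide in y, open along x, 14 deep (outside 20 x 17.5). Shank diameter 10. Black flat handle 70 to 115 mm above the origin, 30 mm in x, 14 in y: grip it across y. Fitted over the screw's bar, its origin is at screw_seat.
- key_stand: Fixed grey block 64 x 64 x 36 mm with a rectangular pocket in the middle of its top, 27 (x) by 24.5 (y) mm, its floor 10 mm above the worktop. Origin: on the worktop under the pocket's centre; z up. At the start the key stands in the pocket, its axes along the block's.
- beaker: Loose clear glass beaker, 71 mm tall, wall diameter 50, lip at the top 7 mm high and 56 across, about 50 g, standing in the holder's cup with about 5 mm play all round. Origin: centre of its underside (8 mm above the worktop at the start); z runs up its axis to the mouth.
- beaker_rim (a point): Centre of the beaker's mouth, 71 mm along the beaker's z from its origin.
- petri_dish: Loose clear petri dish, diameter 88, 14 mm high; origin: centre of its underside. To be left alone.
- tape_roll: Loose roll of beige tape lying flat, diameter 98, 25 mm high; origin: centre of its underside. To be left alone.
- measuring_cylinder: Loose clear measuring cylinder with a blue hexagonal foot 54 x 62 mm, 211 mm tall; origin: centre of its underside. To be left alone.

How it is judged (in metres and radians):
On the way, in this order (a step that is already met when the one before it is completed fails the run):
1. the key is fitted over the screw's bar, the keeper still over the beaker (horizontal distance between key and screw_seat below 0.007 m and z of key in the frame of screw_seat below 0.005 m and value of joint keeper below 0.5 rad), for 0.1 s.
2. the screw is turned with the key in place until the keeper is well off the beaker (horizontal distance between key and screw_seat below 0.007 m and z of key in the frame of screw_seat below 0.005 m and value of joint keeper above 1 rad), for 0.1 s.
3. the key stands in its stand again, let go (horizontal distance between key and key_stand below 0.012 m and z of key in the frame of key_stand below 0.018 m and angle between key's own z axis and vertical below 0.25 rad and contact force between the fingers and key below 0.1 N and value of joint keeper above 1 rad), for 0.2 s.
4. the beaker is drawn up out of the cup (z of beaker in the frame of holder above 0.045 m and contact force between the fingers and beaker above 1 N), for 0.1 s.
At the end, for the whole second after the job is handed in: The fingers hold the beaker still, axis within 25 degrees of level, centres of bottom and mouth over 17 cm above the worktop, clear of the holder. Keeper past 1.0 rad. Key let go in its stand: within 12 mm of the middle, at most 8 mm off the pocket floor, within 14 degrees of upright (all of step 3 and angle between beaker's own z axis and vertical between 1.13 and 2.01 rad and height (world z) of each of beaker, beaker_rim above 0.17 m and contact force between the fingers and beaker above 1 N and contact force between beaker and holder below 0.1 N and linear speed of beaker below 0.03 m/s and angular speed of beaker below 0.2 rad/s); the arm keeps its last pose, push and grip.
It fails at once if a bystander (petri dish, tape roll, measuring cylinder) is moved more than 3 cm (distance of any of petri_dish, tape_roll, measuring_cylinder from where it was at the start of the episode above 0.03 m).
It also fails if it takes over 72 s, if anything falls off the work surface, if the arm or the gripper's body presses on something with over 40 N, if the wrist force passes 120 N, or if a joint passes its speed limit or range.

## Working session

There is one attempt and no reset: what is moved stays moved. The work goes in short steps, Python scripts to look and compute and a shell command to move; the robot and the scene stay as the last step left them, time stands still between calls to the robot, and variables do not carry over. Pictures are saved under pics/ and viewed, at most 10 in all, crops included, and the job is handed in when it is done.

```bash
ls; mkdir -p pics; python3 - <<'E'
from rig import r
import cv2,numpy as np
for n in("scene","side"):
    f=r.grab_frame(n);cv2.imwrite(f"pics/{n}0.png",f[:,:,::-1])
    c=r.camera_info(n);print(n,np.round(c["mtx"],1).tolist(),np.round(c["R"],3).tolist(),np.round(c["t"],3).tolist())
s=r.state();print(s["tcp_pos"],np.round(s["tool_rot"],3),r.hold_point_z,s["opening"])
c=r.camera_info("wrist");print(-c["R"].T@c["t"],np.round(c["R"],3),c["mtx"])
E
```

```text
pics
rig.py
steer.py
scene [[568.3, 0.0, 327.0], [0.0, 568.3, 235.7], [0.0, 0.0, 1.0]] [[-0.893, -0.449, -0.011], [-0.307, 0.626, -0.717], [0.329, -0.637, -0.697]] [0.437, 0.273, 1.129]
side [[546.4, 0.0, 314.6], [0.0, 546.4, 238.6], [0.0, 0.0, 1.0]] [[0.839, -0.543, -0.024], [-0.314, -0.449, -0.837], [0.444, 0.71, -0.547]] [-0.507, 0.205, 1.232]
[ 0.23722067 -0.46832771  0.40393923] [[ 0.892  0.452 -0.001]
 [ 0.452 -0.892  0.001]
 [ 0.    -0.001 -1.   ]] 0.1547 0.085272002841062
[ 0.30228921 -0.43476667  0.37298961] [[ 0.452 -0.892 -0.001]
 [-0.855 -0.433  0.285]
 [-0.254 -0.128 -0.959]] [[363.38048078   0.         314.79209531]
 [  0.         363.38048078 239.63135773]
 [  0.           0.           1.        ]]
```
View pics/scene0.png

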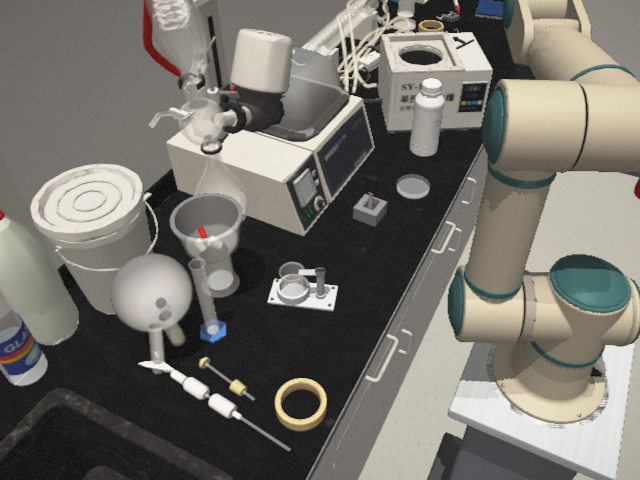

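View pics/side0.png

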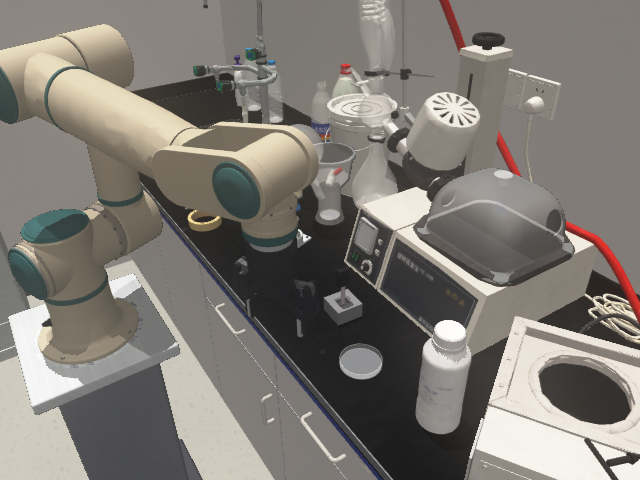

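```bash
python3 - <<'E'
import cv2,numpy as np
a=cv2.imread("pics/scene0.png");b=cv2.imread("pics/side0.png")
def crop(im,x,y,w,h,k): return cv2.resize(im[y:y+h,x:x+w],None,fx=k,fy=k,interpolation=cv2.INTER_CUBIC)
o=np.zeros((600,800,3),np.uint8)
o[:300,:400]=crop(a,262,254,80,60,5)
o[:300,400:]=crop(a,347,184,50,37.5.__int__()+0,8)[:300,:400] if 0 else cv2.resize(crop(a,347,180,50,50,6),(400,300)) if 0 else np.pad(crop(a,347,180,50,50,6),((0,0),(0,100),(0,0)))
o[300:,:360]=crop(b,313,275,60,50,6)
o[300:,400:]=np.clip(crop(a,347,165,50,50,6).astype(float)*4,0,255).astype(np.uint8).repeat(1,0)[:, :].__class__(0) if 0 else np.pad(np.clip(crop(b,313,275,60,50,6).astype(float)*5,0,255).astype(np.uint8),((0,0),(0,40),(0,0)))
cv2.imwrite("pics/c0.png",o)
E
```

View pics/c0.png

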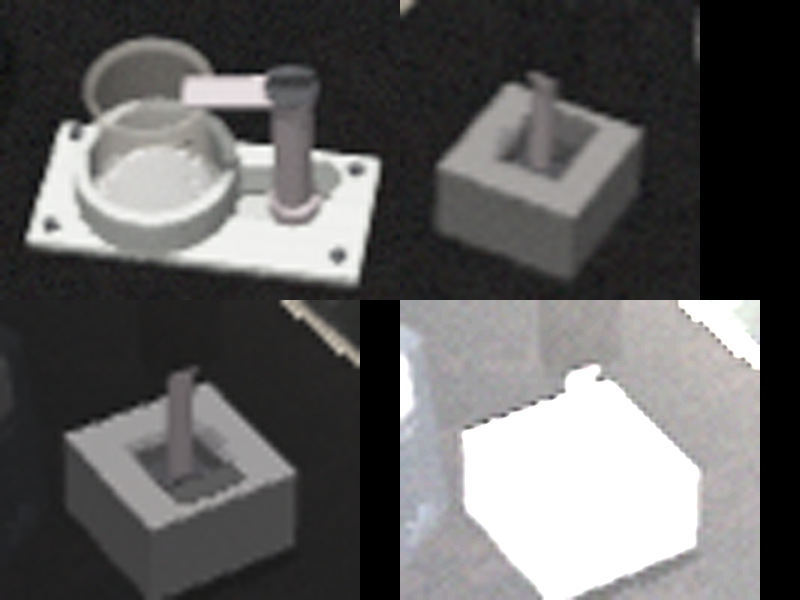

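```bash
cat > h.py <<'E'
from rig import r
import numpy as np,cv2
def bp(n,uv,z,c=None):
    c=c or r.camera_info(n); C=-c["R"].T@c["t"]
    d=c["R"].T@np.linalg.inv(c["mtx"])@np.array([*uv,1.]); return C+d*(z-C[2])/d[2]
def pj(X,c):
    p=c["mtx"]@(c["R"]@np.asarray(X,float)+c["t"]); return p[:2]/p[2]
E
python3 - <<'E'
from h import *
np.set_printoptions(precision=4,suppress=True)
def rep(n,P,z):
    Q=np.array([bp(n,p,z) for p in P]);print(n,Q[:,:2].tolist(),"mean",Q.mean(0),"sides",np.linalg.norm(Q-np.roll(Q,-1,0),axis=1),"dirs",[np.degrees(np.arctan2(*(np.roll(Q,-1,0)-Q)[i,1::-1])) for i in range(4)])
rep("scene",[(365.8,194.2),(387.5,201.3),(376.7,215.8),(353.3,208)],.036)
rep("side",[(347.7,289.2),(362.3,303.3),(338.8,312.5),(324,297.5)],.036)
rep("scene",[(275.6,278.4),(338,285.6),(333.8,308.6),(267,302.2)],.008)
print("screw",bp("scene",(320.4,270),.089)); 
print("key shank bottom",bp("scene",(347+142/6,180+165/6),.022),bp("side",(313+178/6,275+172/6),.022))
print("cup rim c",bp("scene",(262+158/5,254+158/5),.030),"bk lip",bp("scene",(262+150/5,254+82/5),.079))
print("petri",bp("scene",(413,187),.01),bp("side",(361,361),.01),"tape",bp("scene",(301,404),.025),"cyl",bp("scene",(213,331),.01))
E
```

```text
scene [[0.5310282588146824, -0.30724630432953604], [0.4697806045958637, -0.3057857079156382], [0.4728778708737671, -0.24289990580350918], [0.5374731018457974, -0.2439742086649892]] mean [ 0.5028 -0.275   0.036 ] sides [0.0613 0.063  0.0646 0.0636] dirs [np.float64(178.6339043911144), np.float64(87.1803333196511), np.float64(-0.9528156290141023), np.float64(-95.81604141787189)]
side [[0.5355496393871312, -0.24928315816348667], [0.5328383825923293, -0.30907729348825896], [0.4713268997144159, -0.30479675445427723], [0.4732564216203129, -0.24313785653306008]] mean [ 0.5032 -0.2766  0.036 ] sides [0.0599 0.0617 0.0617 0.0626] dirs [np.float64(-92.59619508565513), np.float64(176.0192462183615), np.float64(88.20760021800757), np.float64(-5.634068431554339)]
scene [[0.6081393166718799, 0.026997338987362896], [0.46992910262587084, -0.016697154865514263], [0.449282041133922, 0.04678376872158907], [0.589667917100531, 0.09594784092167663]] mean [0.5293 0.0383 0.008 ] sides [0.145  0.0668 0.1487 0.0714] dirs [np.float64(-162.4559008297477), np.float64(108.0170272815714), np.float64(19.300595348262323), np.float64(-75.00297080937193)]
screw [0.4925 0.0234 0.089 ]
key shank bottom [ 0.5047 -0.2798  0.022 ] [ 0.5055 -0.2715  0.022 ]
cup rim c [0.5501 0.0438 0.03  ] bk lip [0.5514 0.0434 0.079 ]
petri [ 0.4405 -0.4193  0.01  ] [ 0.4398 -0.4288  0.01  ] tape [0.3986 0.288  0.025 ] cyl [0.6508 0.2146 0.01  ]
```

The rows are not in the units I measure in: shifts go in shares of 50 mm and turns go in units of 10 degrees. I convert before sending: 0.046 m is 0.92, -0.0073 m is -0.146.

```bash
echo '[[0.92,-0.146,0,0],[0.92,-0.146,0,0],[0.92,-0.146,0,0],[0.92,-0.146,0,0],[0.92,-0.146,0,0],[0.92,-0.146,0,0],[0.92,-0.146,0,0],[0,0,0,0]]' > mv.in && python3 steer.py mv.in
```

```text
refused: ROWS must be rows one to a line, with the numbers parted by commas. Nothing was moved.
```

Wrong form. The message asks for rows one to a line, with the numbers parted by commas, so I'll send the same numbers that way.

```bash
echo '0.92,-0.146,0,0
0.92,-0.146,0,0
0.92,-0.146,0,0
0.92,-0.146,0,0
0.92,-0.146,0,0
0.92,-0.146,0,0
0.92,-0.146,0,0
0,0,0,0' > mv.in && python3 steer.py mv.in; echo '0,0,0,0.75
0,0,0,0.75
0,0,0,0.75
0,0,0,0.75
0,0,0,0
0,0,0,0' > mv.in && python3 steer.py mv.in
python3 - <<'E'
from h import *
s=r.state();c=r.camera_info("wrist");f=r.grab_frame("wrist")
print(s["time_s"],s["tcp_pos"],np.round(s["tool_rot"],4).tolist())
import pickle;pickle.dump(c,open("w1.pkl","wb"))
cv2.imwrite("pics/w1.png",f[:,:,::-1])
print("pred pocket centre px",pj([.503,-.2755,.036],c),"key top",pj([.503,-.2755,.125],c))
E
```

```text
time_s: 0.9
tcp_pos: [0.5046, -0.2738, 0.4036]
tool_rot: [[0.889, 0.457, -0.0], [0.457, -0.889, 0.002], [0.0, -0.002, -1.0]]
ft_force: [-0.0, -0.0, -0.4]
opening: 0.0855
finger_force: 0.0
time_s: 1.5
tcp_pos: [0.5011, -0.2776, 0.4045]
tool_rot: [[0.999, -0.052, -0.0], [-0.052, -0.999, 0.0], [-0.0, -0.0, -1.0]]
ft_force: [-0.3, 0.8, -0.2]
opening: 0.0854
finger_force: 0.0
1.5 [ 0.50113361 -0.2775686   0.40445473] [[0.9987, -0.0518, -0.0005], [-0.0518, -0.9987, 0.0001], [-0.0005, -0.0001, -1.0]]
pred pocket centre px [313.2507455  209.96409195] key top [312.76772004 235.85668749]
```

View pics/w1.png

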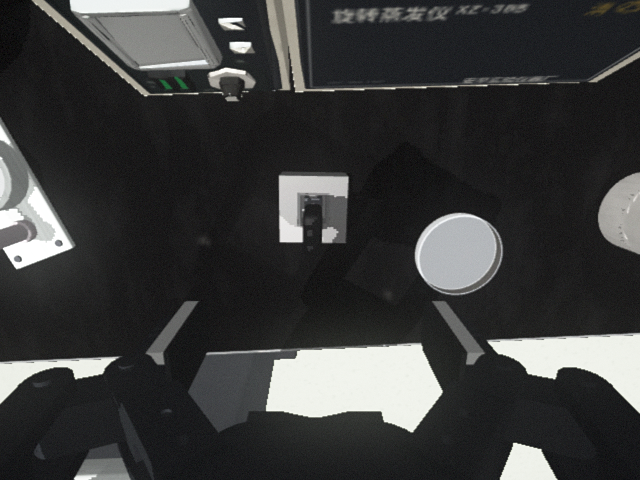

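```bash
python3 - <<'E'
import cv2,numpy as np
a=cv2.imread("pics/w1.png")[160:260,260:360]
o=cv2.resize(a,(600,600),interpolation=cv2.INTER_CUBIC)
o2=np.clip(o.astype(float)*3,0,255).astype(np.uint8)[:, 150:350]
cv2.imwrite("pics/c1.png",np.hstack([o,o2]))
E
```

```text
(no output)
```

View pics/c1.png

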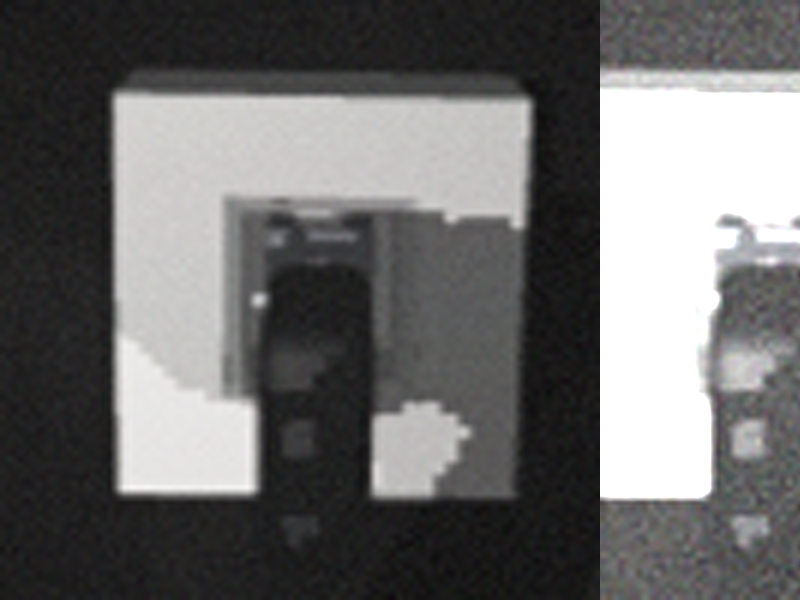

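```bash
python3 - <<'E'
from h import *
import pickle
np.set_printoptions(precision=4,suppress=True)
c=pickle.load(open("w1.pkl","rb"))
P=[(278.8,175.8),(348.5,176.3),(346.2,242.5),(279.5,242.2)]
Q=np.array([bp("",p,.036,c) for p in P]);d=np.roll(Q,-1,0)-Q
print(Q[:,:2],Q.mean(0),np.linalg.norm(d,axis=1),np.degrees(np.arctan2(d[:,1],d[:,0])))
for y in (525,548): print("handle -x end, edges",bp("",(260+260/6,160+y/6),.125,c),bp("",(260+372/6,160+y/6),.125,c))
# holder near-left: plate corner
print(bp("",(73,246),.008,c),bp("",(18,268),.008,c))
b=cv2.imread("pics/w1.png")[240:262,290:335].max(2);print(b[:, 10:35:3])
E
```

```text
[[ 0.5366 -0.2455]
 [ 0.5329 -0.3096]
 [ 0.4692 -0.3058]
 [ 0.4729 -0.2411]] [ 0.5029 -0.2755  0.036 ] [0.0642 0.0638 0.0648 0.0639] [-93.3664 176.551   86.7695  -3.9662]
handle -x end, edges [ 0.4947 -0.2683  0.125 ] [ 0.494  -0.2817  0.125 ]
handle -x end, edges [ 0.4918 -0.2681  0.125 ] [ 0.4911 -0.2815  0.125 ]
[ 0.4715 -0.02    0.008 ] [0.4501 0.0449 0.008 ]
[[231  78  30  29  38  26  36  61 192]
 [235  73  38  34  32  28  36  66 193]
 [129  42  30  35  40  34  33  64 156]
 [ 45  33  31  32  28  34  33  39  68]
 [ 34  32  30  35  34  31  20  24  31]
 [ 36  32  31  32  34  31  28  30  32]
 [ 37  35  36  52  52  37  32  25  28]
 [ 38  35  33  52  52  29  31  31  29]
 [ 35  31  32  54  57  32  28  30  32]
 [ 40  32  29  50  38  26  32  32  32]
 [ 39  30  37  51  31  27  27  29  31]
 [ 31  32  30  38  27  30  25  29  28]
 [ 31  32  32  29  29  28  33  30  27]
 [ 37  29  31  26  30  29  29  30  23]
 [ 32  35  29  28  27  29  24  36  29]
 [ 35  34  32  31  26  32  35  27  26]
 [ 34  33  29  28  37  28  29  30  22]
 [ 32  34  32  28  28  24  30  22  26]
 [ 33  34  28  33  29  27  26  31  27]
 [ 34  33  33  27  29  36  33  22  19]
 [ 30  34  29  30  29  31  29  22  26]
 [ 31  30  32  23  30  28  27  18  26]]
```

To row units: -0.05 m is -1, -0.004 m is -0.08.

```bash
echo '-0.08,-1,0,0
-0.08,-1,0,0
-0.08,-1,0,0
-0.08,-1,0,0
-0.08,-1,0,0
-0.08,-1,0,0
0,0,0,0
0,0,0,0' > mv.in && python3 steer.py mv.in
python3 - <<'E'
from h import *
import time
s=r.state();c=r.camera_info("wrist");f=r.grab_frame("wrist")
print(s["time_s"],s["tcp_pos"])
import pickle;pickle.dump(c,open("w2.pkl","wb"))
cv2.imwrite("pics/w2.png",f[:,:,::-1])
u,v=pj([.4925,.0234,.0975],c);print(u,v)
x,y=int(u)-80,int(v)-60
print(x,y)
cv2.imwrite("pics/c2.png",cv2.resize(f[y:y+120,x:x+160,::-1],None,fx=5,fy=5,interpolation=cv2.INTER_CUBIC))
E
```

```text
time_s: 2.35
tcp_pos: [0.4938, 0.0234, 0.4048]
tool_rot: [[0.999, -0.051, 0.0], [-0.051, -0.999, -0.001], [0.0, 0.001, -1.0]]
ft_force: [-0.5, 0.3, -0.1]
opening: 0.085
finger_force: 0.0
2.35 [0.493753   0.02343013 0.40475304]
315.5973512067472 230.0790065394845
235 170
```

View pics/c2.png

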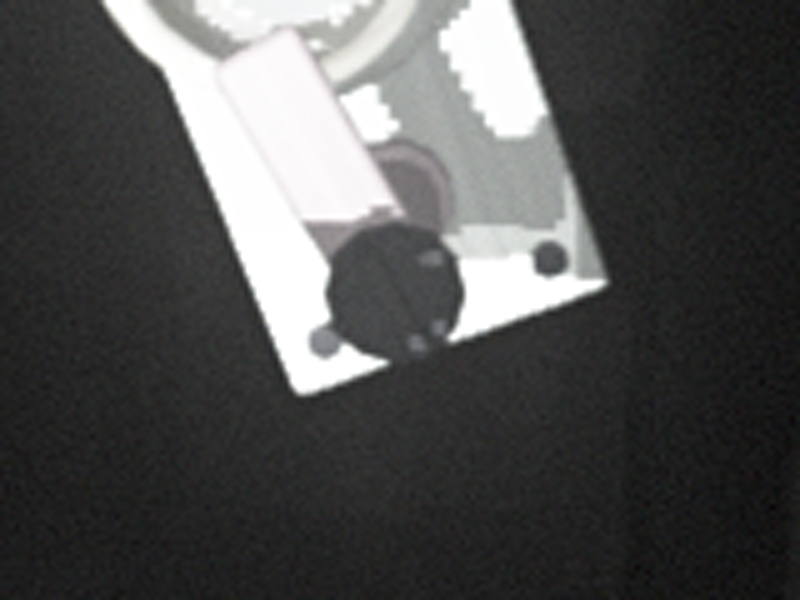

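```bash
python3 - <<'E'
from h import *
import pickle
np.set_printoptions(precision=4,suppress=True)
c=pickle.load(open("w2.pkl","rb"))
g=lambda x,y,z:bp("",(235+x/5,170+y/5),z,c)
S=g(395,291,.089);print("screw",S,"dia",np.linalg.norm(g(327,291,.089)-g(463,291,.089)))
for a,b,z in (((217,72),(335,268),.087),((300,35),(400,212),.087),((165,75),(293,385),.008),((515,5),(605,280),.008)):
    d=g(*a,z)-g(*b,z);print(np.degrees(np.arctan2(d[1],d[0])))
m=(g(222,70,.087)+g(293,35,.087))/2-S;print("tip",m,np.linalg.norm(m),np.degrees(np.arctan2(m[1],m[0])))
print(np.linalg.norm(g(217,72,.087)-g(297,35,.087)))
E
```

```text
screw [0.4919 0.0247 0.089 ] dia 0.022030468129342756
26.988542504214607
26.08263942621244
17.75306010501143
16.370574115643848
tip [ 0.0392  0.0196 -0.002 ] 0.04390875969538386 26.5907077994681
0.013949448216287736
```

To row units: 0.05 m is 1, 0.048 m is 0.96, 0.5 degrees is 0.05.

```bash
echo '0.08,1,0,0
0.08,1,0,0
0.08,1,0,0
0.08,1,0,0
0.08,1,0,0
0.08,0.96,0,0.05
0,0,0,0
0,0,0,0' > mv.in && python3 steer.py mv.in && echo '0,0,0.6,0
0,0,0.8,0
0,0,0.8,0
0,0,0.5,0
0,0,0.2,0
0,0,0,0
0,0,0,0' > mv.in && python3 steer.py mv.in
```

```text
time_s: 3.2
tcp_pos: [0.5006, -0.2779, 0.404]
tool_rot: [[0.998, -0.067, -0.001], [-0.067, -0.998, 0.001], [-0.001, -0.001, -1.0]]
ft_force: [0.6, -0.1, 0.3]
opening: 0.0854
finger_force: 0.0
time_s: 3.9
tcp_pos: [0.5019, -0.2755, 0.2617]
tool_rot: [[0.998, -0.063, 0.002], [-0.063, -0.998, -0.002], [0.002, 0.001, -1.0]]
ft_force: [-0.5, 0.1, 0.4]
opening: 0.0855
finger_force: 0.0
```

To row units: -0.03 m is -0.6, -0.02 m is -0.4.

```bash
echo '0,0,0,0
0,0,0,0
0,0,0,0
0,0,0,0
0,0,0,0
0,0,0,0
0,0,0,0
0,0,0,0' > mv.in && python3 steer.py mv.in 0.0 60 && echo '0,0,0,0
0,0,-0.2,0
0,0,-0.4,0
0,0,-0.6,0
0,0,-0.6,0
0,0,-0.6,0
0,0,0,0
0,0,0,0' > mv.in && python3 steer.py mv.in
python3 - <<'E'
from h import *
for n in("scene","side"):
    cv2.imwrite(f"pics/{n}1.png",r.grab_frame(n)[:,:,::-1])
    print(n,pj([.503,-.2755,.13],r.camera_info(n)))
E
```

```text
time_s: 4.7
tcp_pos: [0.5016, -0.2755, 0.26]
tool_rot: [[0.998, -0.064, 0.0], [-0.064, -0.998, -0.0], [0.0, 0.0, -1.0]]
ft_force: [-0.5, -0.4, 2.4]
opening: 0.0137
finger_force: 58.6
time_s: 5.5
tcp_pos: [0.5015, -0.2754, 0.3801]
tool_rot: [[0.998, -0.063, 0.001], [-0.063, -0.998, -0.001], [0.001, 0.0, -1.0]]
ft_force: [0.2, 0.4, -2.3]
opening: 0.0133
finger_force: 58.4
scene [372.49291929 175.32255562]
side [343.00283626 266.76003283]
```

```bash
python3 - <<'E'
from h import *
a=cv2.imread("pics/scene1.png")[130:200,345:395];b=cv2.imread("pics/side1.png")[225:295,318:368]
f=lambda i:cv2.resize(np.clip(i*1.6,0,255).astype(np.uint8),(400,560),interpolation=cv2.INTER_CUBIC)
cv2.imwrite("pics/c3.png",np.hstack([f(a),f(b)]))
E
```

```text
(no output)
```

View pics/c3.png

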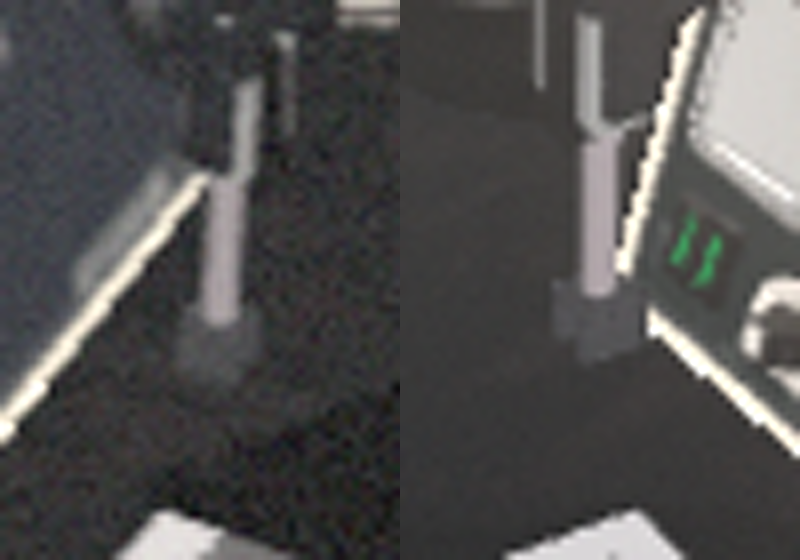

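```bash
python3 - <<'E'
from h import *
def tri(a,b):
    P=[c["mtx"]@np.c_[c["R"],c["t"]] for c in (r.camera_info("scene"),r.camera_info("side"))]
    X=cv2.triangulatePoints(*P,np.array(a,float),np.array(b,float))[:,0];return X[:3]/X[3]
print(tri((372.75,169.75),(342.75,261.25)),tri((373.25,152.5),(342.9,242.5)))
E
```

```text
[ 0.50270205 -0.27604718  0.14591569] [ 0.50339632 -0.27649034  0.19531605]
```

To row units: -0.05 m is -1, -0.048 m is -0.96.

```bash
echo '-0.1,-1,0,0
-0.1,-1,0,0
-0.1,-1,0,0
-0.1,-1,0,0
-0.1,-1,0,0
-0.092,-0.96,0,0
0,0,0,0
0,0,0,0' > mv.in && python3 steer.py mv.in && echo '0,0,0,-0.75
0,0,0,-0.75
0,0,0,-0.75
0,0,0,-0.77
0,0,0,0
0,0,0,0
0,0,0,0' > mv.in && python3 steer.py mv.in
python3 - <<'E'
from h import *
s=r.state();T=s["tool_rot"];yaw=np.degrees(np.arctan2(T[1,0],T[0,0]));print(s["tcp_pos"],yaw,s["joint_positions"])
k=s["tcp_pos"]+T@[.0015,0,0];d=np.array([.492,.0243,0])-k;d[2]=0;print("tool shift",T.T@d,"turn",yaw-26.6)
E
```

```text
time_s: 6.4
tcp_pos: [0.4908, 0.0235, 0.3784]
tool_rot: [[0.998, -0.061, -0.002], [-0.061, -0.998, -0.0], [-0.002, 0.001, -1.0]]
ft_force: [0.0, -0.7, -1.4]
opening: 0.0131
finger_force: 58.9
time_s: 7.1
tcp_pos: [0.491, 0.022, 0.3794]
tool_rot: [[0.896, 0.444, -0.001], [0.444, -0.896, -0.0], [-0.001, -0.0, -1.0]]
ft_force: [-0.5, -0.2, -0.9]
opening: 0.0133
finger_force: 58.9
[0.49098429 0.02196107 0.37935859] 26.352231896028016 [-1.74217185e+00 -1.95932327e+00  8.81198887e+01 -1.19255180e-02
  9.38728402e+01  6.19047959e+01]
tool shift [ 4.48382208e-04 -1.64500951e-03 -1.24161737e-07] turn -0.24776810397198545
```

```bash
echo '0.008,-0.032,0,0
0,0,0.2,0
0,0,0.2,0
0,0,0.14,0
0,0,0,0
0,0,0,0' > mv.in && python3 steer.py mv.in && echo '0,0,0.08,0
0,0,0.08,0
0,0,0,0
0,0,0,0' > mv.in && python3 steer.py mv.in; echo '0,0,0.06,0
0,0,0.04,0
0,0,0,0
0,0,0,0' > mv.in && python3 steer.py mv.in
python3 - <<'E'
from h import *
s=r.state();T=s["tool_rot"];print(s["tcp_pos"],s["ft_force"],s["torque"])
for n in("scene","side"): cv2.imwrite(f"pics/{n}2.png",r.grab_frame(n)[:,:,::-1])
E
```

```text
time_s: 7.7
tcp_pos: [0.4906, 0.0242, 0.3524]
tool_rot: [[0.894, 0.447, -0.001], [0.447, -0.894, -0.0], [-0.0, -0.0, -1.0]]
ft_force: [1.1, -0.3, -0.7]
opening: 0.0133
finger_force: 58.9
time_s: 8.1
tcp_pos: [0.4906, 0.0242, 0.3446]
tool_rot: [[0.894, 0.447, -0.0], [0.447, -0.894, -0.0], [-0.0, 0.0, -1.0]]
ft_force: [-0.3, -0.1, 0.2]
opening: 0.0135
finger_force: 58.9
time_s: 8.5
tcp_pos: [0.4906, 0.0242, 0.3396]
tool_rot: [[0.894, 0.447, -0.0], [0.447, -0.894, -0.0], [-0.0, 0.0, -1.0]]
ft_force: [-0.3, 0.1, -1.0]
opening: 0.0135
finger_force: 58.9
[0.49057711 0.02418819 0.33963987] [-0.34913611  0.0907208  -0.97939032] [-0.00765524  0.02761062 -0.01093446]
```

To row units: 0.0005 m is 0.01, -8 degrees is -0.8.

```bash
echo '0,0,0.01,0
0,0,0,-0.5
0,0,0,-0.8
0,0,0,-0.8
0,0,0,-0.8
0,0,0,-0.8
0,0,0,0
0,0,0,0' > mv.in && python3 steer.py mv.in; echo '0,0,0,-0.8
0,0,0,-0.8
0,0,0,-0.8
0,0,0,-0.8
0,0,0,-0.8
0,0,0,-0.8
0,0,0,0
0,0,0,0' > mv.in && python3 steer.py mv.in
python3 - <<'E'
from h import *
s=r.state();T=s["tool_rot"];print(s["tcp_pos"],np.degrees(np.arctan2(T[1,0],T[0,0])),s["ft_force"],s["torque"])
E
```

```text
time_s: 9.4
tcp_pos: [0.4906, 0.0242, 0.3392]
tool_rot: [[0.449, 0.894, 0.0], [0.894, -0.449, -0.0], [0.0, 0.0, -1.0]]
ft_force: [-0.2, -0.2, -0.5]
opening: 0.013
finger_force: 58.9
time_s: 10.2
tcp_pos: [0.4907, 0.0242, 0.3393]
tool_rot: [[-0.362, 0.932, 0.001], [0.932, 0.362, -0.0], [-0.0, 0.001, -1.0]]
ft_force: [2.1, -0.8, -1.8]
opening: 0.0134
finger_force: 58.8
[0.4906951  0.02418569 0.33926708] 111.25095634368967 [ 2.11026834 -0.81720489 -1.84573015] [-0.02575741 -0.47994074 -0.01797592]
```

To row units: 4 degrees is 0.4.

```bash
echo '0,0,0,0.4
0,0,0,0.3
0,0,0,0
0,0,0,0' > mv.in && python3 steer.py mv.in
python3 - <<'E'
from h import *
a=r.grab_frame("scene")[225:325,262:342,::-1];b=r.grab_frame("wrist")[:,:,::-1]
cv2.imwrite("pics/c4.png",np.hstack([cv2.resize(a,(400,500),interpolation=cv2.INTER_CUBIC),cv2.resize(b[115:365,215:415],(400,500))]))
E
```

```text
time_s: 10.6
tcp_pos: [0.4905, 0.0242, 0.3392]
tool_rot: [[-0.251, 0.968, -0.0], [0.968, 0.251, -0.0], [-0.0, -0.0, -1.0]]
ft_force: [0.5, 0.9, -1.3]
opening: 0.013
finger_force: 59.0
```

View pics/c4.png

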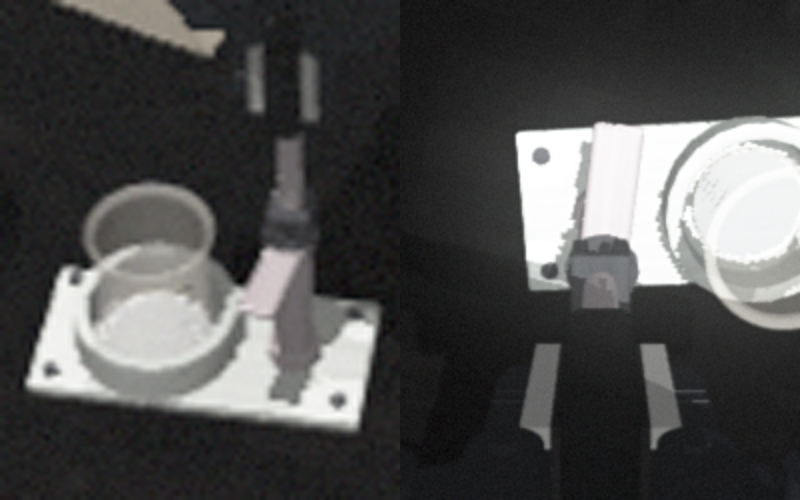

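To row units: -0.015 m is -0.3, -0.01 m is -0.2, 8 degrees is 0.8.

```bash
echo '0,0,-0.1,0
0,0,-0.2,0
0,0,-0.2,0
0,0,-0.3,0
0,0,0,0.8
0,0,0,0.8
0,0,0,0.8
0,0,0,0.8' > mv.in && python3 steer.py mv.in && echo '0,0,0,0.8
0,0,0,0.8
0,0,0,0.8
0,0,0,0.8
0,0,0,0.8
0,0,0,0.8
0,0,0,0.8
0,0,0,0.8' > mv.in && python3 steer.py mv.in && echo '0,0,0,0.8
0,0,0,0.4
0,0,0,0
0,0,0,0' > mv.in && python3 steer.py mv.in
python3 - <<'E'
from h import *
s=r.state();T=s["tool_rot"];yaw=np.degrees(np.arctan2(T[1,0],T[0,0]));print(s["tcp_pos"],yaw)
k=s["tcp_pos"]+T@[.0015,0,0];d=np.array([.5029,-.2755,0])-k;d[2]=0;print("tool shift",T.T@d,"turn",yaw+3.5)
E
```

```text
time_s: 11.5
tcp_pos: [0.4906, 0.0242, 0.3804]
tool_rot: [[0.305, 0.952, 0.001], [0.952, -0.305, -0.0], [0.0, 0.001, -1.0]]
ft_force: [-0.1, -0.9, -0.6]
opening: 0.0133
finger_force: 59.0
time_s: 12.3
tcp_pos: [0.4906, 0.0242, 0.3804]
tool_rot: [[0.99, 0.143, 0.001], [0.143, -0.99, -0.0], [0.001, 0.0, -1.0]]
ft_force: [0.3, 0.1, -1.3]
opening: 0.0134
finger_force: 59.0
time_s: 12.7
tcp_pos: [0.4906, 0.0242, 0.3799]
tool_rot: [[0.998, -0.058, 0.001], [-0.058, -0.998, -0.0], [0.001, 0.0, -1.0]]
ft_force: [-1.2, -0.1, -0.3]
opening: 0.0135
finger_force: 59.0
[0.49058858 0.0241969  0.37990997] -3.3247487134153686
tool shift [2.81716849e-02 2.98478465e-01 3.43055011e-05] turn 0.1752512865846314
```

```bash
echo '0.094,0.994,0,0
0.094,0.994,0,0
0.094,0.994,0,0
0.094,0.994,0,0
0.094,0.994,0,0
0.094,1,0,0
0,0,0,0
0,0,0,0' > mv.in && python3 steer.py mv.in
python3 - <<'E'
from h import *
s=r.state();T=s["tool_rot"];yaw=np.degrees(np.arctan2(T[1,0],T[0,0]));print(s["tcp_pos"],yaw)
k=s["tcp_pos"]+T@[.0015,0,0];d=np.array([.5029,-.2755,0])-k;d[2]=0;print("tool shift",T.T@d,"turn",yaw+3.5)
for n in("scene","side"):
    cv2.imwrite(f"pics/{n}3.png",r.grab_frame(n)[:,:,::-1])
a=[cv2.imread(f"pics/{n}{i}.png")[v:v+70,u:u+50] for n,u,v in(("scene",345,130),("side",318,225)) for i in(1,3)]
for A,B in((a[0],a[1]),(a[2],a[3])):
    # shift between grasp pictures before/after over shank+fork
    t=B[22:48,15:35] if A is a[0] else B[15:46,17:33]
    m=cv2.matchTemplate(A,t,cv2.TM_SQDIFF);print(cv2.minMaxLoc(m)[2])
E
```

```text
time_s: 13.5
tcp_pos: [0.5006, -0.2763, 0.3789]
tool_rot: [[0.998, -0.061, -0.0], [-0.061, -0.998, 0.001], [-0.001, -0.001, -1.0]]
ft_force: [-0.3, -0.1, -1.1]
opening: 0.0132
finger_force: 59.2
[ 0.50061047 -0.27626171  0.37894364] -3.487653519286263
tool shift [ 7.38950702e-04 -8.99575751e-04  1.37597963e-07] turn 0.012346480713736785
(15, 22)
(17, 15)
```

To row units: -0.0008 m is -0.016, 0.025 m is 0.5.

```bash
echo '0.014,-0.016,0.4,0
0,0,0.5,0
0,0,0.5,0
0,0,0.4,0
0,0,0.2,0
0,0,0.2,0
0,0,0.12,0
0,0,0,0' > mv.in && python3 steer.py mv.in && echo '0,0,0.04,0
0,0,0,0
0,0,0,0' > mv.in && python3 steer.py mv.in
```

```text
time_s: 14.4
tcp_pos: [0.5016, -0.2742, 0.263]
tool_rot: [[0.998, -0.06, -0.0], [-0.06, -0.998, 0.0], [-0.0, -0.0, -1.0]]
ft_force: [-0.4, 0.1, -0.6]
opening: 0.0133
finger_force: 59.3
time_s: 14.7
tcp_pos: [0.5016, -0.2746, 0.2618]
tool_rot: [[0.998, -0.06, 0.001], [-0.06, -0.998, -0.001], [0.001, 0.001, -1.0]]
ft_force: [-0.5, -0.1, -1.0]
opening: 0.0132
finger_force: 59.3
```

To row units: -0.0457 m is -0.914, 0.0043 m is 0.086, -7 degrees is -0.7.

```bash
echo '0,0,0,0
0,0,0,0
0,0,0,0
0,0,0,0
0,0,0,0' > mv.in && python3 steer.py mv.in 0.085 && echo '0,0,-0.2,0
0,0,-0.4,0
0,0,-0.8,0
0,0,-1,0
0,0,0,0' > mv.in && python3 steer.py mv.in && echo '0.086,-0.914,0,0
0.086,-0.914,0,0
0.086,-0.914,0,0
0.086,-0.914,0,0
0.086,-0.914,0,0
0.086,-0.914,0,0
0.086,-0.914,0,0
0,0,0,0' > mv.in && python3 steer.py mv.in && echo '0,0,0,-0.7
0,0,0,-0.7
0,0,0,-0.7
0,0,0,0
0,0,0,0' > mv.in && python3 steer.py mv.in
python3 - <<'E'
from h import *
s=r.state();T=s["tool_rot"];yaw=np.degrees(np.arctan2(T[1,0],T[0,0]));print(s["tcp_pos"],yaw,r.hold_point_z)
d=np.array([.5511,.0429,0])-s["tcp_pos"];d[2]=0;print("tool shift",T.T@d,"turn",yaw-17.5)
c=r.camera_info("wrist");f=r.grab_frame("wrist")[:,:,::-1];s=r.grab_frame("scene")[:,:,::-1]
import pickle;pickle.dump(c,open("w3.pkl","wb"))
cv2.imwrite("pics/c5.png",np.hstack([cv2.resize(f[120:360,215:415],(500,600)),cv2.resize(s[160:260,345:395],(300,600))]))
E
```

```text
time_s: 15.2
tcp_pos: [0.5016, -0.2745, 0.2613]
tool_rot: [[0.998, -0.06, 0.0], [-0.06, -0.998, -0.0], [0.0, 0.0, -1.0]]
ft_force: [0.1, 0.9, -0.1]
opening: 0.0836
finger_force: 0.0
time_s: 15.7
tcp_pos: [0.5018, -0.2746, 0.3908]
tool_rot: [[0.998, -0.06, 0.013], [-0.06, -0.998, -0.008], [0.013, 0.007, -1.0]]
ft_force: [0.0, -0.0, 1.0]
opening: 0.0853
finger_force: 0.0
time_s: 16.5
tcp_pos: [0.5508, 0.0477, 0.3819]
tool_rot: [[0.999, -0.054, 0.001], [-0.054, -0.999, 0.001], [0.001, -0.001, -1.0]]
ft_force: [0.7, -0.5, 0.2]
opening: 0.085
finger_force: 0.0
time_s: 17.0
tcp_pos: [0.5508, 0.0426, 0.3816]
tool_rot: [[0.955, 0.298, 0.001], [0.298, -0.955, -0.0], [0.001, 0.0, -1.0]]
ft_force: [0.7, -0.2, -0.5]
opening: 0.0854
finger_force: 0.0
[0.55076053 0.04263733 0.38161952] 17.34673796603657 0.1547
tool shift [ 4.02350013e-04 -1.49509984e-04  1.69866110e-07] turn -0.1532620339634292
```

View pics/c5.png

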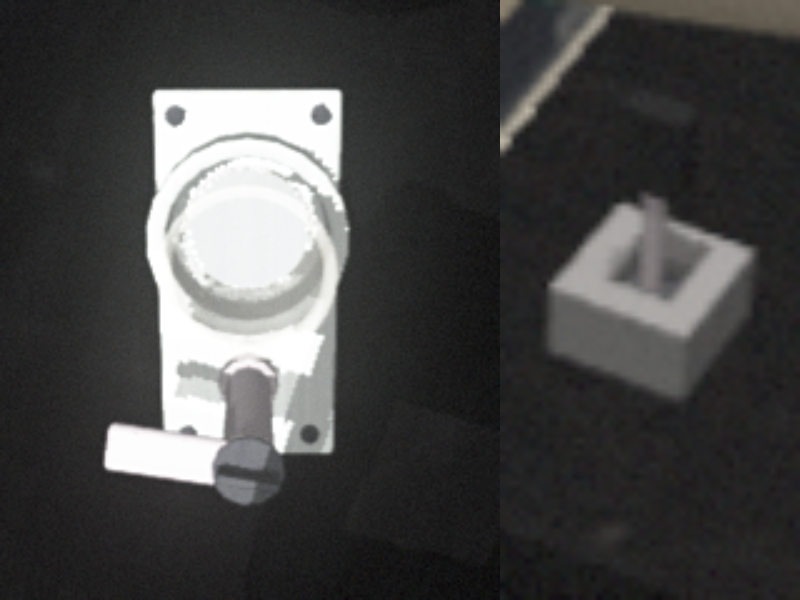

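The rows are not in the units I measure in: shifts go in shares of 50 mm and turns go in units of 10 degrees. I convert before sending: 0.04 m is 0.8, 0.03 m is 0.6.

```bash
echo '0,0,0.6,0
0,0,0.8,0
0,0,0.8,0
0,0,0.8,0
0,0,0.34,0
0,0,0.2,0
0,0,0,0
0,0,0,0' > mv.in && python3 steer.py mv.in && echo '0,0,0,0
0,0,0,0
0,0,0,0
0,0,0,0
0,0,0,0
0,0,0,0' > mv.in && python3 steer.py mv.in 0.0 25
```

```text
time_s: 17.9
tcp_pos: [0.5513, 0.043, 0.2056]
tool_rot: [[0.954, 0.301, 0.002], [0.301, -0.954, -0.0], [0.002, 0.001, -1.0]]
ft_force: [-0.3, 0.5, 0.4]
opening: 0.0849
finger_force: 0.0
time_s: 18.5
tcp_pos: [0.5511, 0.0432, 0.2054]
tool_rot: [[0.953, 0.302, 0.002], [0.302, -0.953, 0.0], [0.002, 0.0, -1.0]]
ft_force: [-1.9, 0.3, 5.7]
opening: 0.0498
finger_force: 25.0
```

```bash
echo '0,0,-0.2,0
0,0,-0.3,0
0,0,-0.4,0
0,0,-0.4,0
0,0,-0.132,0
0,0,0,0
0,0,0,0
0,0,0,0' > mv.in && python3 steer.py mv.in && echo '-0.2,0,0,0
-0.2,0,0,0
-0.16,0,0,0
-0.12,0,0,0
-0.12,0,0,0
0,0,0,0' > mv.in && python3 steer.py mv.in
```

```text
time_s: 19.3
tcp_pos: [0.5505, 0.043, 0.2745]
tool_rot: [[0.953, 0.302, -0.002], [0.302, -0.953, -0.0], [-0.002, -0.001, -1.0]]
ft_force: [-0.4, 0.2, -0.4]
opening: 0.0501
finger_force: 26.0
time_s: 19.9
tcp_pos: [0.5127, 0.031, 0.2771]
tool_rot: [[0.953, 0.302, 0.004], [0.302, -0.953, 0.001], [0.004, 0.001, -1.0]]
ft_force: [3.2, 2.2, 2.3]
opening: 0.0497
finger_force: 25.2
```

To row units: -0.006 m is -0.12.

```bash
echo '-0.12,0,0,0
-0.12,0,0,0
-0.12,0,0,0
-0.12,0,0,0
-0.12,0,0,0
-0.12,0,0,0
0,0,0,0' > mv.in && python3 steer.py mv.in
```

```text
time_s: 20.6
tcp_pos: [0.4776, 0.0198, 0.2757]
tool_rot: [[0.953, 0.301, -0.001], [0.301, -0.953, -0.0], [-0.001, -0.0, -1.0]]
ft_force: [0.9, 0.2, 2.1]
opening: 0.0503
finger_force: 27.6
```

To row units: -0.006 m is -0.12.

```bash
echo '-0.12,0,0,0
-0.12,0,0,0
0,0,0,0' > mv.in && python3 steer.py mv.in - 40 && echo '0,0,-0.2,0
0,0,-0.4,0
0,0,-0.6,0
0,0,-0.6,0
0,0,-0.6,0
0,0,-0.4,0
0,0,0,0
0,0,0,0' > mv.in && python3 steer.py mv.in
python3 - <<'E'
from h import *
s=r.state();g=s["tcp_pos"]+s["tool_rot"]@[0,0,.153];o=[]
for n in("scene","side"):
    u,v=map(int,pj(g,r.camera_info(n)));print(n,u,v)
    f=r.grab_frame(n)[:,:,::-1];cv2.imwrite(f"pics/{n}4.png",f);o.append(cv2.resize(f[max(v-45,0):v+45,u-60:u+60],(400,300),interpolation=cv2.INTER_CUBIC))
w=r.grab_frame("wrist")[:,:,::-1];cv2.imwrite("pics/w4.png",w)
cv2.imwrite("pics/c6.png",np.vstack([np.hstack(o),np.hstack([cv2.resize(w,(400,300)),np.clip(o[0]*2.5,0,255).astype(np.uint8)])]))
E
```

```text
time_s: 20.9
tcp_pos: [0.466, 0.0162, 0.2751]
tool_rot: [[0.953, 0.301, -0.002], [0.301, -0.953, -0.0], [-0.002, -0.0, -1.0]]
ft_force: [-0.0, 0.3, -0.6]
opening: 0.0496
finger_force: 50.5
time_s: 21.7
tcp_pos: [0.4668, 0.0165, 0.4156]
tool_rot: [[0.953, 0.302, -0.0], [0.302, -0.953, -0.0], [-0.0, 0.0, -1.0]]
ft_force: [-0.4, 0.6, -1.4]
opening: 0.0496
finger_force: 50.5
scene 332 210
side 260 167
```

View pics/c6.png

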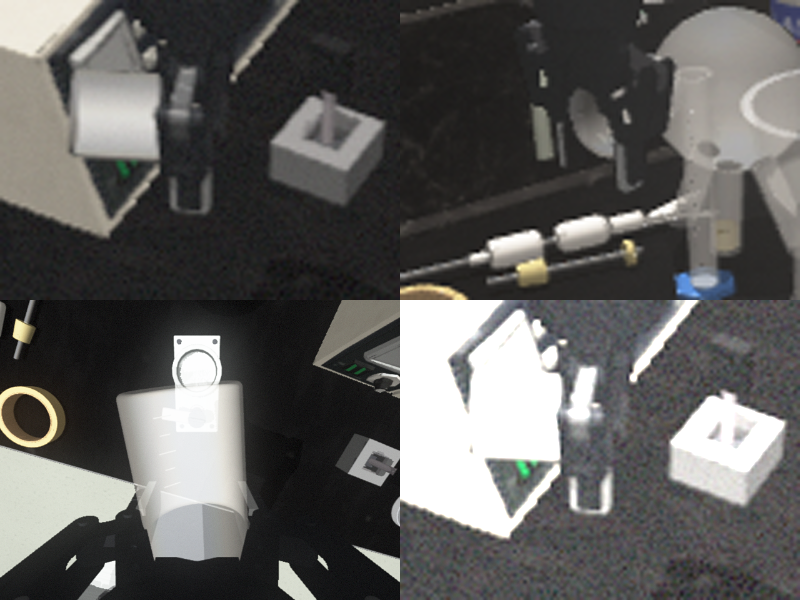

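```bash
python3 - <<'E'
from h import *
s=r.state();T=s["tool_rot"];g=s["tcp_pos"]+T@[0,0,.153];c=r.camera_info("scene")
for t in(-25,-15,0,15,25):
    a=np.cos(np.radians(t))*T[:,0]-np.sin(np.radians(t))*T[:,2]
    p,q=pj(g+.01*a,c),pj(g+.047*a,c);d=p-q;print(t,np.degrees(np.arctan2(d[1],d[0])),q*1-[272,165])
E
```

```text
-25 -14.358719471760189 [38.95121589 51.98273198]
-15 -6.0187291952859265 [37.40173264 48.90766647]
0 5.557990537307525 [36.36522264 44.13156775]
15 16.664453308261354 [36.95901767 39.44122676]
25 24.15317627188251 [38.26415667 36.52235289]
```

```bash
echo '0,0,0,0
0,0,0,0
0,0,0,0' > mv.in && python3 steer.py mv.in && python3 -c "
from rig import r
print(r.sign_off())"
```

```text
time_s: 22.15
tcp_pos: [0.4669, 0.0165, 0.4155]
tool_rot: [[0.953, 0.302, -0.001], [0.302, -0.953, -0.0], [-0.001, -0.0, -1.0]]
ft_force: [0.1, -0.6, -0.2]
opening: 0.0494
finger_force: 50.5
the job is handed in; nothing more can be done
None
```

I handed the job in at 22 s: the keeper is swung about a quarter turn off the beaker, the key stands in its stand, and the beaker is held level (within about 2° by the camera) about 26 cm above the worktop; sign-off gave no verdict.

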